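# Rack the microscope objectives by length on the carrier rail

## Robot

A 6-joint arm with a two-finger parallel gripper is mounted at the origin on a cart in front of the work surface, level with it; the furniture and walls round the work are solid. World frame = base frame: x ahead of the robot, y to its left, z up, the work surface at z = 0. Lengths are in m, angles in rad, forces in N, time in s.
With the tool pointing down it reaches from about 0.3 to 0.775 m from the base axis. Payload 14.6 kg.
Tool frame: the origin (TCP) lies at the very end of the fingers, on their centre line; the grasp point (between the pads) lies 19 mm behind it; z points along the fingers, y is the line along which they close (so a half turn about z gives the same grasp; the last joint's range is limited). The gripper opens to 94 mm and grips with 3 to 60 N. Pads are 16 mm wide; open, the fingers measure 119 mm over their backs; the gripper's body (75 mm by 177 mm) begins 78 mm behind the grasp point.
Start: joints at [-1.368, 0.3, 1.521, -0, 1.321, -0.067], TCP at [0.147, -0.53, 0.205] pointing down, gripper open.
Joint ranges: [-3.03, 3.03], [-0.79, 2.21], [0.23, 2.52], [-1.04, 4.18], [0, 3.07], [-2.55, 2.55]. Speed limits (rad/s): [2.22, 2.22, 2.57, 3.14, 3.14, 3.14].

## Interface

Orientations are given as [roll, pitch, yaw] about the fixed x, y, z axes, in that order (R = Rz(yaw) Ry(pitch) Rx(roll)).
In Python, from station import ctrl, cams gives the robot as it stands. The module is installed in compiled form; this text tells all that it offers.
- The arm moves only by the tool arm_command, never from a script. Its argument "plan" is a list that holds one entry, the list of rows, each a list of 7 numbers: the shift along the tool's x, y, z in fractions of the full range, 1 being 500 mm, then the turn, a rotation vector about the tool's x, y, z in parts of the range, where 1.0 means 180 degrees, then the closure, from -1 (fully open) to 1 (shut). A call has 1 to 12 rows; each row is the pose to reach, as a shift and turn from the pose commanded when the call began, along the tool's axes at that moment; what a row does not reach only later rows make up. A row lasts 1/10 s, in which the tool goes at most 50 mm and 8.59 degrees, less where a joint would pass 70% of its speed; a pose out of reach is approached as far as the arm can. No shift or turn number may pass 1 either way. A call with a gripper value outside its range is refused whole. The fingers move at their own pace and stop on an object; "squeeze" is the grip in N (left out, the last holds). Time passes only in rows, so rows that repeat a pose let the fingers close. It gives the time, the measured TCP pose, the force, the opening and the grip force at its end, in the units of the state.
- ctrl.get_obs(): the state, without advancing time (a new reading comes with each control period).
- cams.camera(name): name is "side" or "top" or "wrist"; returns (picture, depth): 480x640x3 uint8, blue, green, red; 480x640 float32, m along the optical axis (not along the pixel's ray), 0 where there is no reading.
- cams.camera_info(name): a dict with "fx", "fy", "cx", "cy" (pixels), "world_to_cam" (4x4, takes a point from world to camera coordinates). Camera axes: x right, y down, z forward; pixel columns grow to the right and rows downward; lengths in m; the calibration is good to about 2 mm. A picture is of the moment at which its call begins: read the wrist's pose just before it. camera_info takes no time and is no camera call; for the wrist camera it gives the pose at the moment of the call.
- ctrl.hand_in(): hands the job in; it is judged then, once.
The state is a dict: "time_s": time; "qpos": joint angles; "joint_vel": joint speeds; "tau": joint torques, N m; "ee_pos": TCP position; "eef_rot": TCP orientation; "force": force on the tool from outside, world axes, zero at the start; "moment": the same for the moment, N m; "grip_width": finger opening in m; "grip_force": force on a finger pad.
Only numpy, scipy, OpenCV 4.12 (cv2) and the standard library are available. Lean on these libraries where they do the work, as an engineer would, in place of code of your own. Each camera call takes 0.05 s, during which the arm holds its last target. There are 200 camera calls.

## Task

Put the four loose bare-metal microscope objectives away upright, thread down, in the four carriers of the rail, in order of length: the longest, which has a locating lug, goes in the notched carrier at one end with its lug down in the notch, and the others follow along the rail by decreasing length, so that the shortest stands at the other end. Each must sit fully home on its carrier. They are delicate: set them down, do not drop them, and do not tip any over.

Things in the scene. Friction and masses are not known exactly. Their poses are not given: they have to be found in the camera images.
- lens_short: Shortest microscope objective, 34 mm high, broad flat nose, biggest front lens. Turned metal, round about z. From the bottom: chamfered thread 22 mm dia, 8 mm high; flange 40 mm dia from 8 to 12 mm; barrel 32 mm dia (grip here) up to 30 mm. Origin: centre of the thread's underside, z up. Starts standing on its thread on the bench.
- lens_mid: Second shortest objective, 45 mm high, nose tapering to 23 mm dia. Turned metal, round about z. From the bottom: chamfered thread 22 mm dia, 8 mm high; flange 40 mm dia from 8 to 12 mm; barrel 32 mm dia (grip here) up to 34 mm. Origin: centre of the thread's underside, z up. Starts standing on its thread on the bench.
- lens_tall: Second longest objective, 56 mm high, nose tapering to 18 mm dia. Turned metal, round about z. From the bottom: chamfered thread 22 mm dia, 8 mm high; flange 40 mm dia from 8 to 12 mm; barrel 32 mm dia (grip here) up to 40 mm. Origin: centre of the thread's underside, z up. Starts standing on its thread on the bench.
- lens_keyed: Longest objective, 67 mm high, nose tapering to 15 mm dia, with a lug. Thread, flange, barrel as the others, barrel to 46 mm. The lug is a steel tongue 7 mm wide that sticks out of the flange along this body's -x to 29 mm from the axis, 3 to 12 mm above the underside, so it hangs 5 mm below the flange. Origin: centre of the thread's underside, z up. Starts standing on its thread on the bench.
- rail: Low aluminium rail fixed on the bench, 252 x 58 mm, with four grey carriers in a row 62 mm apart (centre to centre). Origin at the centre of its underside, z up, y along the rail to the robot's left, -x to its front, the side facing the robot, where the carriers' black clamp screws are.
- seat_notched: Carrier with a notched collar, at either end of the row. Collar, bore and origin as the plain carriers (rim 40 mm above the bench, objective home 8 mm below this origin). The notch cuts the collar's wall along this body's -x (rail's front), 13 mm wide, 18 mm at the rim; the lug drops into it. Off the notch, the lug holds the objective about 5 mm high.
- seat_plain_end: Plain carrier at the other end of the row. Block with a steel collar (48 mm dia outside, rim 40 mm above the bench); bore 28 mm dia, 14 mm deep, chamfered to 36 mm. A thread drops in with 3 mm play, the flange rests on the rim, the objective's origin then 8 mm below this one. Origin: bore centre at rim height; axes as the rail's.
- seat_inner_left: Plain carrier second from the rail's +y (robot's left) end. Block with a steel collar (48 mm dia outside, rim 40 mm above the bench); bore 28 mm dia, 14 mm deep, chamfered to 36 mm. A thread drops in with 3 mm play, the flange rests on the rim, the objective's origin then 8 mm below this one. Origin: bore centre at rim height; axes as the rail's.
- seat_inner_right: Plain carrier second from the rail's -y (right) end. Block with a steel collar (48 mm dia outside, rim 40 mm above the bench); bore 28 mm dia, 14 mm deep, chamfered to 36 mm. A thread drops in with 3 mm play, the flange rests on the rim, the objective's origin then 8 mm below this one. Origin: bore centre at rim height; axes as the rail's.
There are look-alikes about, which are no part of the job. Leave any turquoise or yellow look-alike of the lens_mid alone.

How it is judged:
By the outcome, as a careful person would: the job done as asked, in the order asked, and still so for the second after the job is handed in, with the robot touching nothing.
It also fails if it takes over 80 s, if anything falls off the work surface, if the arm or the gripper's body presses on something with over 40 N, if the wrist force passes 120 N, or if a joint passes its speed limit or range.

## Working session

There is one attempt and no reset: what is moved stays moved. The work goes in short steps, Python scripts to look and compute and a tool call to move; the robot and the scene stay as the last step left them, time stands still between calls to the robot, and variables do not carry over. Pictures are saved under pics/ and viewed, at most 14 in all, crops included, and the job is handed in when it is done.

Besides the shell and the picture viewer there is one more tool, called after "Emit:" by a JSON object that holds its "op" and its "data". arm_command: Moves the arm, as the interface text tells. Its arguments: {"type":"object","properties":{"plan":{"type":"array"},"squeeze":{"type":"number"}},"required":["plan"]}

```bash
mkdir -p pics; python3 - <<'E'
from station import ctrl,cams
import cv2,numpy as np
o=ctrl.get_obs();print({k:np.round(v,3) for k,v in o.items()})
for n in("top","side"):
    i=cams.camera_info(n);print(n,i["fx"],i["cx"],i["cy"],np.round(np.linalg.inv(i["world_to_cam"]),3))
    p,d=cams.camera(n);cv2.imwrite(f"pics/{n}0.png",p);np.save(f"pics/{n}0.npy",d)
E
```

```text
{'time_s': np.float64(0.0), 'qpos': array([-1.368,  0.301,  1.522, -0.   ,  1.321, -0.067]), 'joint_vel': array([-0.002,  0.   , -0.001, -0.   ,  0.001,  0.001]), 'tau': array([-0.0000e+00, -5.3181e+01, -3.5274e+01,  7.1000e-02,  2.4000e-02,
       -0.0000e+00]), 'ee_pos': array([ 0.147, -0.53 ,  0.205]), 'eef_rot': array([-3.14, -0.  ,  0.27]), 'force': array([-0.035,  0.636, -0.365]), 'moment': array([-0.002,  0.012,  0.001]), 'grip_force': np.float64(0.0), 'grip_width': np.float64(0.094)}
top 614.531308748518 322.86566041525714 233.60692298551567 [[-0.018 -0.989  0.145  0.352]
 [-1.     0.017 -0.009  0.41 ]
 [ 0.006 -0.145 -0.989  1.205]
 [ 0.     0.     0.     1.   ]]
side 548.4959310813825 315.94427439152383 233.4236202160309 [[-0.964 -0.154  0.219  0.304]
 [-0.267  0.59  -0.762  1.278]
 [-0.012 -0.793 -0.609  0.789]
 [ 0.     0.     0.     1.   ]]
```

View pics/top0.png

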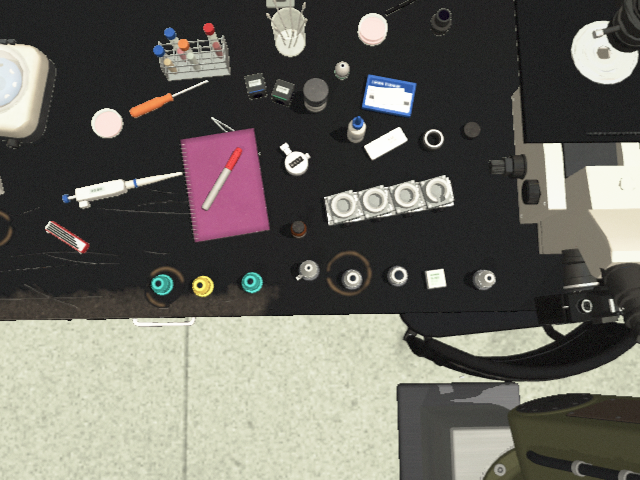

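View pics/side0.png

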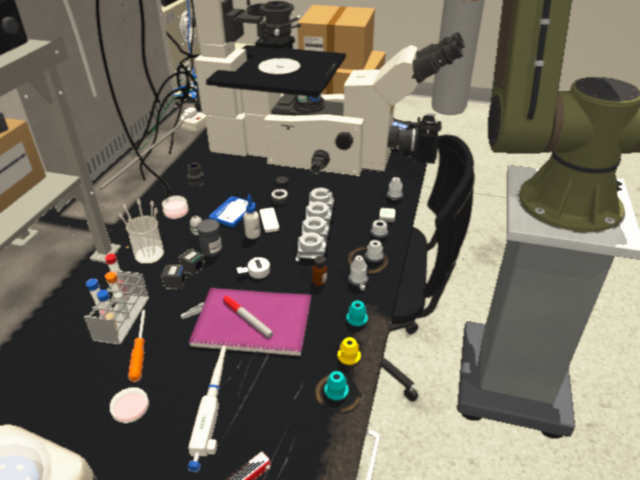

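The top view shows candidates along the front edge: keyed (308,270) with its lug at lower left, others at (352,279), (398,275) and (484,279). Coloured look-alikes are at (162,284), (203,286) and (252,282), and a small silver item at (342,70). The white box at (435,279) is not an objective. The rail runs from (343,205) to (438,190).

```bash
cat > h.py <<'E'
import numpy as np,cv2
from station import ctrl,cams
def cloud(d,i):
    v,u=np.mgrid[:480,:640]; P=np.stack([(u-i["cx"])/i["fx"]*d,(v-i["cy"])/i["fy"]*d,d],-1)
    T=np.linalg.inv(i["world_to_cam"]); return P@T[:3,:3].T+T[:3,3]
def proj(p,i):
    c=i["world_to_cam"]@np.append(p,1); return np.array([c[0]/c[2]*i["fx"]+i["cx"],c[1]/c[2]*i["fy"]+i["cy"]])
E
python3 - <<'E'
from h import *
C={}
for n in("top","side"):
    d=np.load(f"pics/{n}0.npy");i=cams.camera_info(n);C[n]=cloud(d,i);C[n][d==0]=np.nan
W=C["top"]
print("bench z",np.nanmedian(W[250:262,420:470,2]))
for name,(u,v) in dict(keyed=(308,270),b=(352,279),c=(398,275),d=(484,279),silver=(342,70)).items():
    w=W[v-18:v+18,u-18:u+18].reshape(-1,3);z=np.nanpercentile(w[:,2],99.5);t=w[w[:,2]>z-.006]
    xy=np.nanmean(t[:,:2],0)
    s=C["side"].reshape(-1,3);m=s[(np.hypot(*(s[:,:2]-xy).T)<.025)]
    zs=np.nanpercentile(m[:,2],99.5) if len(m) else 0;ts=m[m[:,2]>zs-.006][:,:2].mean(0)
    print(name,"top",np.round(xy,4),"h",round(z,4),"side",np.round(ts,4),round(zs,4),len(t))
w=W[165:235,315:465].reshape(-1,3);t=w[(w[:,2]>.034)&(w[:,2]<.05)]
r=cv2.minAreaRect(t[:,:2].astype(np.float32)*1000);print("rail z",np.median(t[:,2]),r)
a=cv2.imread("pics/top0.png")[170:300,290:500];b=cv2.imread("pics/side0.png")[170:300,280:420]
a=cv2.resize(a,(800,495),interpolation=2);cv2.imwrite("pics/ctop.png",a)
E
```

```text
bench z -0.00130491999858795
keyed top [0.4559 0.4287] h 0.0694 side [0.4578 0.4319] 0.0674 68
b top [0.4374 0.3465] h 0.0492 side [0.4394 0.3507] 0.0453 103
c top [0.4423 0.2571] h 0.0376 side [0.4439 0.2604] 0.0351 166
d top [0.4322 0.0916] h 0.059 side [0.4341 0.0954] 0.0557 78
silver top [0.8082 0.3904] h 0.073 side [0.8046 0.4017] 0.0735 16
rail z 0.03966568347064092 ((592.5426635742188, 268.35064697265625), (48.44392776489258, 232.55307006835938), 8.350908279418945)
```

View pics/ctop.png

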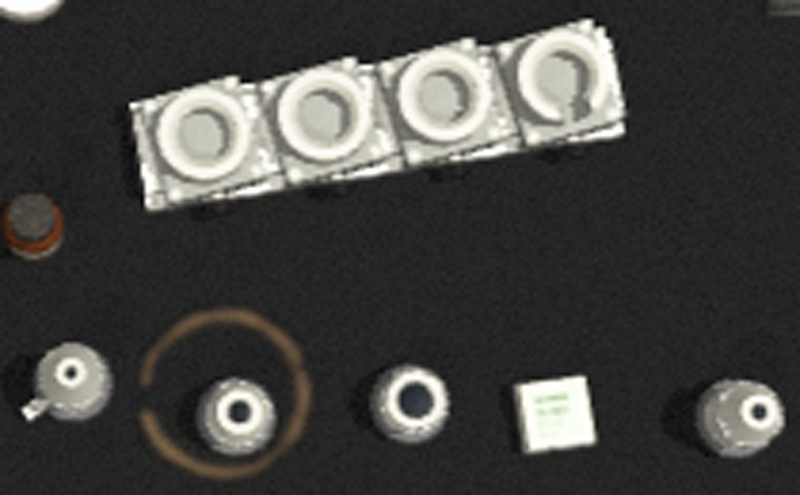

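Heights by two views: keyed 68, b=mid (352,279) 46, c=short (398,275) 35, d=tall (484,279) 56 mm. The crop shows four bare-metal objectives, the keyed lug pointing lower left, and the notch in the rightmost carrier facing lower right. Before sweeping the arm over, I'll check what stands in the way near the microscope.

```bash
python3 - <<'E'
from h import *
H={}
for n in("top","side"):
    d=np.load(f"pics/{n}0.npy");i=cams.camera_info(n);c=cloud(d,i).reshape(-1,3)[d.ravel()>0]
    H[n]=c
c=np.vstack(list(H.values()))
print("max z (mm) grid: rows x from .15, cols y .5 -> -.7 ")
ys=np.arange(.5,-.75,-.06);print("      ",*["%5.2f"%y for y in ys])
for x in np.arange(.1,.9,.05):
    r=[]
    for y in ys:
        m=(abs(c[:,0]-x)<.025)&(abs(c[:,1]-y)<.03)
        r.append("%5d"%(np.percentile(c[m,2],99)*1000) if m.sum()>3 else "    .")
    print("%.2f  "%x,*r)
E
```

```text
max z (mm) grid: rows x from .15, cols y .5 -> -.7 
        0.50  0.44  0.38  0.32  0.26  0.20  0.14  0.08  0.02 -0.04 -0.10 -0.16 -0.22 -0.28 -0.34 -0.40 -0.46 -0.52 -0.58 -0.64 -0.70
0.10    -739  -738  -738  -738  -738  -646     3   366   464    81     0     0  -739  -742  -742  -742  -741  -739  -739  -744  -741
0.15    -739  -738  -738  -738  -739  -645   264   457   481     0     0     0  -738  -739  -739  -739  -737  -738  -737  -745  -743
0.20    -737  -737  -739  -738  -740  -738   257   438   480  -741  -742  -741  -742  -744  -742  -741  -737  -739  -738  -742  -744
0.25    -737  -736  -739  -738  -738   -19    74   276   467   456   437  -740  -738  -743  -744  -744  -743  -740  -739     .     .
0.30    -737  -738  -741  -739  -739    53    74    76  -306   342    82    74   -46  -736  -740  -744     .  -738  -745  -743  -749
0.35       1     0     0     1     1     0     0     1   127   358   359    57    31  -737  -734  -737  -743  -740  -742  -742  -746
0.40       8     3    12    30     4    17     5    49   131   336   334   102  -297     .     .     .     .     .   
[... 512 characters left out ...]
    .     .     .     .     .     .
0.65      19    26     3     3     4    39    28   264   264   264   264   260   259     .     .     .     .     .     .     .     .
0.70      20    26     3    85    15    24    22   264   264   265   264   262   260     .     .     .     .     .     .     .     .
0.75       4     3    34   110    15    21    19   264   373   416   411   261   260     .     .     .     .     .     .     .     .
0.80      40    75    76    16    18    16     4   264   264   417   416   273   274   272     .     .     .     .     .     .     .
0.85      40    36    45    41    17    14     4   264   265   401   409   273   273     .     .     .     .     .     .     .     .
```

```bash
python3 - <<'E'
from h import *
p,d=cams.camera("wrist");i=cams.camera_info("wrist");cv2.imwrite("pics/w0.png",p)
print(i["fx"],np.round(np.linalg.inv(i["world_to_cam"]),3))
E
```

```text
406.00442962563255 [[ 0.267 -0.929 -0.256  0.221]
 [-0.964 -0.258 -0.069 -0.509]
 [-0.002  0.265 -0.964  0.385]
 [ 0.     0.     0.     1.   ]]
```

View pics/w0.png

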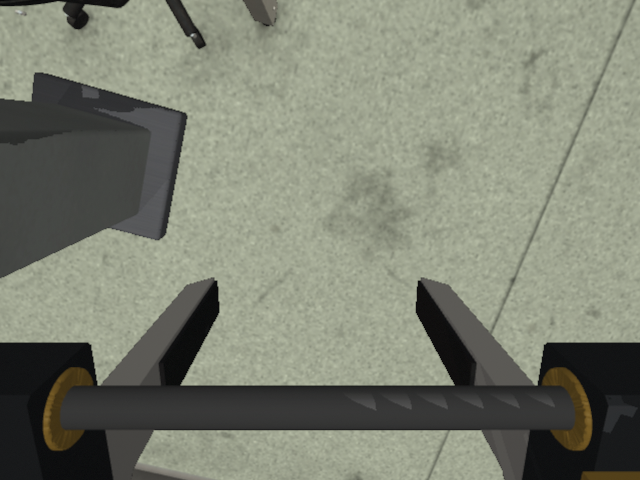

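The microscope stands up to about 0.36 m high between the start and the lenses. I'll raise the tool first and sweep over it.

Units first: shifts go in shares of 500 mm and turns go in shares of 180 degrees. So -245 mm is -0.49, -210 mm is -0.42.

Emit:
{"op": "arm_command", "data": {"plan": [[[0, 0, -0.12, 0, 0, 0, -1], [0, 0, -0.22, 0, 0, 0, -1], [0, 0, -0.32, 0, 0, 0, -1], [0, 0, -0.42, 0, 0, 0, -1], [0, 0, -0.49, 0, 0, 0, -1], [0, 0, -0.49, 0, 0, 0, -1], [0, 0, -0.49, 0, 0, 0, -1]]], "squeeze": 15}}

```text
time_s: 0.85
ee_pos: [0.1466, -0.5302, 0.4504]
eef_rot: [3.141, 0.0, 0.27]
force: [-0.2, -0.7, -0.3]
grip_width: 0.094
grip_force: 0.0
```

```bash
cat >> h.py <<'E'
from scipy.spatial.transform import Rotation as R
def rows(wps):
    "wps: world x,y,z(m), yaw deg -> shift mm, turn about tool z, from present pose"
    o=ctrl.get_obs(); Q=R.from_euler('xyz',o["eef_rot"]); print("now",np.round(o["ee_pos"],4),np.round(np.degrees(o["eef_rot"]),2),"q",np.round(o["qpos"],2),"t",round(float(o["time_s"]),2),"F",np.round(o["force"],1))
    for x,y,z,w in wps:
        s=Q.inv().apply(np.array([x,y,z])-o["ee_pos"])*1000
        t=(Q.inv()*R.from_euler('xyz',[np.pi,0,np.radians(w)])).as_rotvec()
        print(np.round(s,1).tolist(),np.round(t,3).tolist())
E
python3 - <<'E'
from h import *
rows([(.30,-.45,.45,30),(.42,-.28,.45,50),(.48,-.08,.45,70),(.48,.1,.45,85),(.40,.26,.42,98.35)])
E
```

```text
now [ 0.1466 -0.5302  0.4504] [179.97   0.    15.46] q [-1.37  0.26  1.02 -0.    1.86 -0.07] t 0.85 F [-0.2 -0.7 -0.3]
[169.2, -36.5, 0.4] [0.001, 0.0, -0.254]
[330.2, -168.3, 0.3] [0.0, 0.0, -0.603]
[441.3, -345.1, 0.2] [0.0, 0.0, -0.952]
[489.3, -518.6, 0.1] [0.0, 0.0, -1.214]
[454.8, -694.1, 30.0] [0.0, 0.0, -1.447]
```

Scaled: 440 mm is 0.88, -330 mm is -0.66, -0.95 rad is -0.3024.

Emit:
{"op": "arm_command", "data": {"plan": [[[0.09, -0.02, 0, 0, 0, -0.0191, -1], [0.18, -0.04, 0, 0, 0, -0.0414, -1], [0.26, -0.056, 0, 0, 0, -0.0637, -1], [0.34, -0.072, 0, 0, 0, -0.0796, -1], [0.42, -0.128, 0, 0, 0, -0.1082, -1], [0.5, -0.188, 0, 0, 0, -0.1337, -1], [0.58, -0.256, 0, 0, 0, -0.1592, -1], [0.66, -0.336, 0, 0, 0, -0.191, -1], [0.71, -0.42, 0, 0, 0, -0.2165, -1], [0.76, -0.5, 0, 0, 0, -0.2387, -1], [0.82, -0.58, 0, 0, 0, -0.2706, -1], [0.88, -0.66, 0, 0, 0, -0.3024, -1]]]}}

```text
time_s: 2.05
ee_pos: [0.481, -0.0972, 0.4489]
eef_rot: [-3.139, 0.0, 1.224]
force: [0.8, -0.1, -0.0]
grip_width: 0.0942
grip_force: 0.0
```

```bash
python3 - <<'E'
from h import *
rows([(.48,.1,.45,85),(.40,.22,.42,98.35),(.36,.27,.30,98.35),(.37,.36,.30,98.35)])
E
```

```text
now [ 0.481  -0.0972  0.4489] [-1.7986e+02  1.0000e-02  7.0120e+01] q [-0.27  0.11  1.2  -0.    1.84  0.07] t 2.05 F [ 0.8 -0.1 -0. ]
[185.1, -68.0, -1.0] [-0.003, -0.0, -0.26]
[270.7, -184.0, 29.3] [-0.003, -0.0, -0.493]
[304.2, -238.3, 149.4] [-0.003, -0.0, -0.493]
[392.2, -259.5, 149.5] [-0.003, -0.0, -0.493]
```

Scaled: 242 mm is 0.484, 149 mm is 0.298, -0.493 rad is -0.1569.

Emit:
{"op": "arm_command", "data": {"plan": [[[0.09, -0.02, 0, 0, 0, -0.0318, -1], [0.18, -0.04, 0, 0, 0, -0.0637, -1], [0.27, -0.064, 0, 0, 0, -0.0955, -1], [0.36, -0.084, 0, 0, 0, -0.1273, -1], [0.43, -0.1, 0.07, 0, 0, -0.156, -1], [0.484, -0.114, 0.15, 0, 0, -0.1569, -1], [0.484, -0.114, 0.23, 0, 0, -0.1569, -1], [0.484, -0.114, 0.298, 0, 0, -0.1569, -1], [0.484, -0.114, 0.298, 0, 0, -0.1569, -1], [0.484, -0.114, 0.298, 0, 0, -0.1569, -1]]]}}

```text
time_s: 3.05
ee_pos: [0.5105, 0.1475, 0.3017]
eef_rot: [-3.14, 0.0, 1.713]
force: [0.0, 1.0, 0.7]
grip_width: 0.094
grip_force: 0.0
```

```bash
cat >> h.py <<'E'
def snap(tag):
    i=cams.camera_info("wrist");p,d=cams.camera("wrist");cv2.imwrite(f"pics/{tag}.png",p)
    np.savez(f"pics/{tag}.npz",d=d,T=i["world_to_cam"],k=[i["fx"],i["fy"],i["cx"],i["cy"]])
def load(tag):
    f=np.load(f"pics/{tag}.npz");k=f["k"];return cv2.imread(f"pics/{tag}.png"),f["d"],dict(fx=k[0],fy=k[1],cx=k[2],cy=k[3],world_to_cam=f["T"])
E
python3 - <<'E'
from h import *
snap("w1");rows([(.51,.27,.30,98.35)])
E
```

```text
now [0.5109 0.1475 0.3028] [ 1.7993e+02 -1.0000e-02  9.8120e+01] q [0.21 0.2  1.42 0.   1.52 0.07] t 3.1 F [-0.4 -0.3  0.9]
[121.4, 16.4, 2.9] [0.001, -0.0, -0.004]
```

View pics/w1.png

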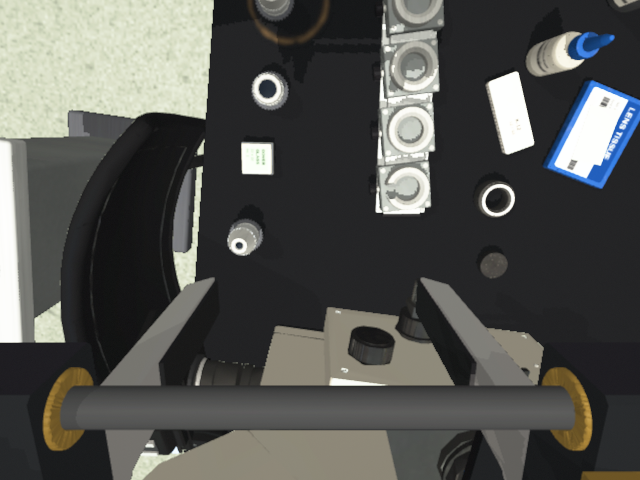

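Wrist view 1: short at (270,90), tall at (245,238), notched carrier at (407,188) with its notch towards the robot, and the other carriers at (410,128), (413,66) and (417,5). Next is the second wrist place.

Scaled: 120 mm is 0.24, 90 mm is 0.18.

Emit:
{"op": "arm_command", "data": {"plan": [[[0.09, 0.012, 0, 0, 0, 0, -1], [0.18, 0.024, 0, 0, 0, 0, -1], [0.24, 0.032, 0, 0, 0, 0, -1], [0.24, 0.032, 0, 0, 0, 0, -1], [0.24, 0.032, 0, 0, 0, 0, -1]]]}}

```text
time_s: 3.6
ee_pos: [0.5097, 0.2688, 0.3027]
eef_rot: [3.14, -0.0, 1.714]
force: [-0.4, -0.6, 0.6]
grip_width: 0.0937
grip_force: 0.0
```

```bash
python3 - <<'E'
from h import *
snap("w2");rows([])
E
cat > m.py <<'E'
from h import *
L=dict(keyed=(.457,.430),mid=(.438,.3485),short=(.443,.2585),tall=(.433,.0935))
for tag in("w1","w2"):
    p,d,i=load(tag);W=cloud(d,i);W[d==0]=9
    F=W.reshape(-1,3)
    print(tag,"bench",np.median(W[280:300,250:350,2]) )
    for n,(x,y) in L.items():
        m=F[(np.hypot(F[:,0]-x,F[:,1]-y)<.026)&(F[:,2]>.004)&(F[:,2]<.08)]
        if len(m)<50: continue
        z=np.percentile(m[:,2],99);t=m[m[:,2]>z-.003]
        c,r=cv2.minEnclosingCircle((t[:,:2]*1000).astype(np.float32))
        fl=m[(m[:,2]>.0085)&(m[:,2]<.013)];
        print(n,"h",round(z*1000,1),"nose",np.round(c,1),round(r,1),"mean",np.round(t[:,:2].mean(0)*1000,1))
    t=F[(F[:,2]>.034)&(F[:,2]<.046)&(abs(F[:,0]-.59)<.07)&(abs(F[:,1]-.27)<.15)]
    # rim rings: fit circle radius 24 to each by outer-edge
    u=np.array([-np.sin(np.radians(8.35)),np.cos(np.radians(8.35))]);c0=np.array([.5925,.2684])
    for k,s in enumerate((.093,.031,-.031,-.093)):
        c=c0+u*s
        for _ in range(6):
            m=t[(np.hypot(*(t[:,:2]-c).T)<.0275)]
            if len(m)<60:break
            from scipy.optimize import least_squares
            q=least_squares(lambda a:np.hypot(m[:,0]-a[0],m[:,1]-a[1])-.0198,c,loss="soft_l1",f_scale=.002).x
            c=q
        print("seat",k,np.round(c*1000,1),len(m),"z",np.round(np.median(m[:,2])*1000,1) if len(m) else None)
E
python3 m.py
```

```text
now [0.5098 0.2681 0.3026] [ 1.7991e+02 -1.0000e-02  9.8120e+01] q [ 0.42  0.31  1.29 -0.    1.54  0.28] t 3.65 F [-0.1  0.1 -0.7]
w1 bench -0.001417164359866191
mid h 45.9 nose [438.7 336.6] 6.3 mean [438.7 335.8]
short h 36.2 nose [442.5 257.7] 14.8 mean [442.5 257.9]
tall h 57.5 nose [432.3  91.7] 9.4 mean [432.3  92.1]
seat 0 [577.9 359.9] 684 z 39.9
seat 1 [586.9 298.7] 1299 z 39.9
seat 2 [595.8 238. ] 1150 z 39.8
seat 3 [604.3 177.3] 891 z 39.8
w2 bench -0.0014308756192357164
keyed h 69.0 nose [456.2 429.3] 7.8 mean [456.1 429.2]
mid h 46.9 nose [437.6 346.6] 12.1 mean [437.2 346.7]
short h 36.1 nose [442.6 258.2] 14.9 mean [442.3 258.1]
tall h 57.5 nose [432.2  93.3] 9.4 mean [432.2  92.8]
seat 0 [578.1 360.8] 1141 z 40.0
seat 1 [586.9 300. ] 1024 z 39.8
seat 2 [595.8 239.3] 940 z 39.8
seat 3 [604.4 178.4] 747 z 39.7
```

View pics/w2.png

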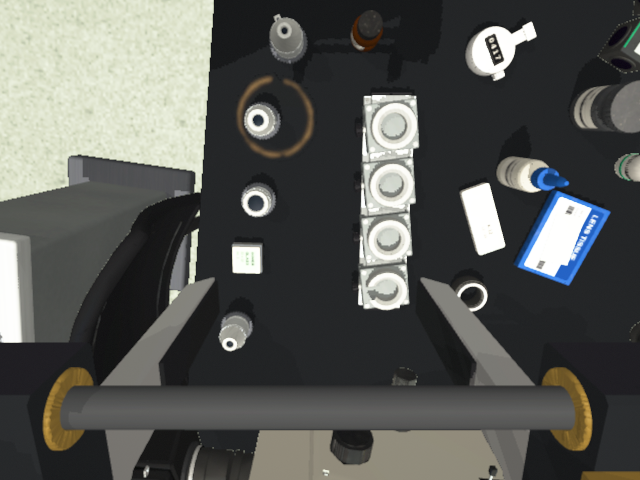

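Wrist view 2: keyed at (288,38) with its lug at (280,20), mid (262,120), short (257,200), tall (235,330), and carriers at (393,125), (390,184), (388,240) and (386,288). Both views agree to about 1 mm. Now I'll measure the lug direction and the clearance beside the tall one.

```bash
python3 - <<'E'
from h import *
def cl(t):
    if t[0]=="w":p,d,i=load(t)
    else: d=np.load(f"pics/{t}0.npy");i=cams.camera_info(t)
    return cloud(d,i).reshape(-1,3)[d.ravel()>0]
for t,c in(("w2",(456.2,429.3)),("top",(457,430))):
    F=cl(t);q=F[:,:2]*1000-c;r=np.hypot(*q.T);z=F[:,2]*1000
    m=(r>22)&(r<32)&(z>4)&(z<16);print(t,"lug",m.sum(),np.round(q[m].mean(0),1),np.degrees(np.arctan2(*q[m].mean(0)[::-1])))
    F0=(z>6)&(z<15)&(r<24)&(r>15);c2=cv2.minEnclosingCircle(q[F0].astype(np.float32));print("flange",c2)
for t in("w1","w2","top","side"):
    F=cl(t);x,y,z=F.T
    for z0,z1 in((.08,.14),(.14,.2),(.2,.4)):
        m=(x>.3)&(x<.56)&(y<.12)&(z>z0)&(z<z1)&(y>-.1)
        if m.any(): print(t,z0,[round(float(v),3) for v in np.percentile(y[m],[99,100])],[("%.2f"%a,round(float(y[m&(abs(x-a)<.02)].max()),3)) for a in np.arange(.32,.56,.04) if (m&(abs(x-a)<.02)).any()])
E
```

```text
w2 lug 32 [-14.6  22.5] 122.95159241599502
flange ((-0.10533073544502258, 0.10615114867687225), 20.15915298461914)
top lug 19 [-10.8   8.4] 142.15955232703092
flange ((-1.0772078037261963, 1.0906625986099243), 22.125951766967773)
w1 0.08 [0.011, 0.011] [('0.36', 0.01), ('0.40', -0.031), ('0.44', -0.034), ('0.48', -0.023), ('0.52', -0.022), ('0.56', 0.011)]
w1 0.14 [0.01, 0.011] [('0.36', -0.085), ('0.40', -0.068), ('0.48', -0.023), ('0.52', -0.023), ('0.56', 0.011)]
w1 0.2 [-0.014, -0.013] [('0.40', -0.016), ('0.44', -0.014), ('0.48', -0.014), ('0.52', -0.013), ('0.56', -0.022)]
w2 0.08 [0.011, 0.012] [('0.36', 0.003), ('0.40', 0.005), ('0.44', -0.034), ('0.48', -0.022), ('0.52', -0.021), ('0.56', 0.012)]
w2 0.14 [0.011, 0.012] [('0.36', -0.006), ('0.40', -0.012), ('0.56', 0.012)]
top 0.08 [0.01, 0.015] [('0.36', 0.012), ('0.40', 0.015), ('0.44', -0.034), ('0.48', -0.022), ('0.52', -0.022), ('0.56', 0.011)]
top 0.14 [0.009, 0.01] [('0.36', -0.007), ('0.40', -0.011), ('0.48', -0.018), ('0.52', -0.023), ('0.56', 0.01)]
top 0.2 [-0.015, -0.014] [('0.32', -0.024), ('0.36', -0.019), ('0.40', -0.015), ('0.44', -0.014), ('0.48', -0.014), ('0.52', -0.014), ('0.56', -0.023)]
side 0.08 [0.014, 0.02] [('0.36', 0.013), ('0.40', 0.017), ('0.44', -0.03), ('0.48', -0.015), ('0.52', -0.015), ('0.56', 0.02)]
side 0.14 [0.011, 0.017] [('0.36', -0.006), ('0.40', -0.011), ('0.48', -0.014), ('0.52', -0.015), ('0.56', 0.017)]
side 0.2 [-0.01, -0.005] [('0.32', -0.021), ('0.36', -0.014), ('0.40', -0.01), ('0.44', -0.006), ('0.48', -0.005), ('0.52', -0.009), ('0.56', -0.018)]
```

```bash
python3 - <<'E'
from h import *
o=ctrl.get_obs();q1=o["qpos"][0];e=np.array([np.cos(q1),np.sin(q1)]);l=np.array([-e[1],e[0]])
F=[]
for n in("top","side"):
    i=cams.camera_info(n);p,d=cams.camera(n);cv2.imwrite(f"pics/{n}1.png",p)
    F.append(cloud(d,i).reshape(-1,3)[d.ravel()>0])
F=np.vstack(F);r=F[:,:2]@e;s=F[:,:2]@l;tc=o["ee_pos"]
print("TCP r,s",tc[:2]@e,tc[:2]@l,tc[2])
for z0 in np.arange(.3,.95,.05):
    out=[]
    for r0 in np.arange(.1,.75,.1):
        m=(F[:,2]>z0)&(F[:,2]<z0+.05)&(abs(r-r0)<.05)&(abs(s)<.25)
        out.append("%4d..%4d"%(s[m].min()*1000,s[m].max()*1000) if m.sum()>5 else "     .    ")
    print("%.2f"%z0,*out)
E
```

```text
TCP r,s 0.574859478324136 0.03654860294966795 0.30262176686053055
0.30  -48.. 231 -249..-228 -249..-155 -249..-173   53..  66   17..  35      .    
0.35  119.. 230      .     -249..-155      .       54..  88   21..  36      .    
0.40  122.. 230      .          .          .       19..  98  -17..  73  -16..  55
0.45  121.. 230  120.. 229      .          .       11..  79   14..  82      .    
0.50      .      122.. 231      .          .       -4..  93   29..  97      .    
0.55      .      224.. 227  104.. 106   88.. 104  -18..  97  -16..  98      .    
0.60      .          .      -29.. 106  -29.. 104  -17..  93  -21..  97      .    
0.65      .          .        6..  87      .          .          .          .    
0.70      .          .          .          .          .          .          .    
0.75      .          .          .          .          .          .          .    
0.80      .          .          .          .          .          .          .    
0.85      .          .          .          .          .          .          .    
0.90      .          .          .          .          .          .          .
```

View pics/side1.png

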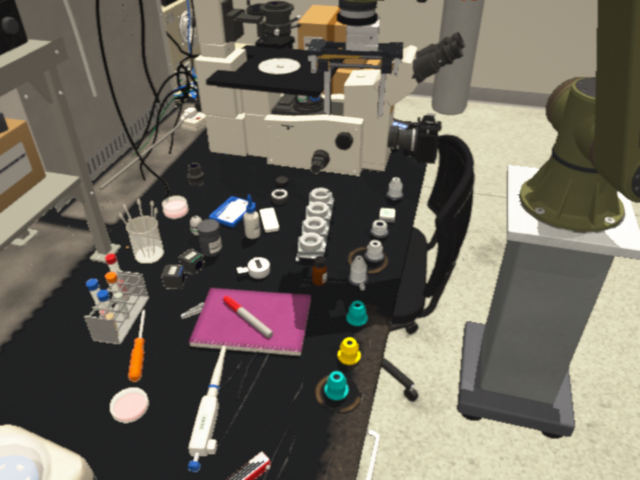

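The side view shows the gripper clear over the bench and the objectives untouched. I'll go above the keyed one, with the closing line along its lug.

Scaled: 167 mm is 0.334, 102 mm is 0.204, 1.136 rad is 0.3616.

Emit:
{"op": "arm_command", "data": {"plan": [[[0.08, -0.016, 0.02, 0, 0, 0.0446, -1], [0.16, -0.03, 0.06, 0, 0, 0.0891, -1], [0.24, -0.044, 0.1, 0, 0, 0.1337, -1], [0.3, -0.056, 0.15, 0, 0, 0.1783, -1], [0.334, -0.06, 0.2, 0, 0, 0.2228, -1], [0.334, -0.06, 0.204, 0, 0, 0.2674, -1], [0.334, -0.06, 0.204, 0, 0, 0.3119, -1], [0.334, -0.06, 0.204, 0, 0, 0.3565, -1], [0.334, -0.06, 0.204, 0, 0, 0.3616, -1], [0.334, -0.06, 0.204, 0, 0, 0.3616, -1]]]}}

```text
time_s: 4.75
ee_pos: [0.4566, 0.4292, 0.1998]
eef_rot: [-3.142, -0.0, 0.579]
force: [0.3, 0.5, 0.7]
grip_width: 0.0937
grip_force: 0.0
```

```bash
python3 - <<'E'
from h import *
snap("w3");rows([]);p,d,i=load("w3")
F=cloud(d,i).reshape(-1,3);F[d.ravel()==0]=9
m=(np.hypot(F[:,0]-.456,F[:,1]-.429)<.04)&(F[:,2]<.08);z=F[:,2]*1000
t=F[m&(z>np.percentile(z[m],99.7)-3)];n=t[:,:2].mean(0)*1000;print("nose",n,z[m].max())
q=F[:,:2]*1000-n;r=np.hypot(*q.T)
f=m&(z>6)&(z<16)&(r<23);c,rad=cv2.minEnclosingCircle(q[f].astype(np.float32));print("flange",c,rad,np.median(z[f]))
g=m&(r>22.5)&(r<34)&(z>5)&(z<16);v=q[g].mean(0);print("lug",g.sum(),v,np.degrees(np.arctan2(v[1],v[0])),np.hypot(*q[g].T).max(),np.median(z[g]))
u,v_=proj(np.append(n/1000,.01),i).astype(int);print(u,v_)
cv2.imwrite("pics/w3c.png",cv2.resize(p[max(0,v_-60):v_+60,u-80:u+80],(640,480),interpolation=cv2.INTER_CUBIC))
E
```

```text
now [0.4565 0.4292 0.1998] [-1.800e+02 -2.000e-02  3.321e+01] q [ 0.7   0.48  1.29 -0.    1.37  1.69] t 4.8 F [0.5 0.5 0.4]
nose [456.69695639 429.42703851] 69.53837883980707
flange (-0.7569320797920227, 0.9851062893867493) 21.511022567749023 12.494001534367193
lug 62 [-13.938556    21.65268904] 122.77073094643977 28.948833353637152 12.760775257494167
318 214
```

View pics/w3c.png

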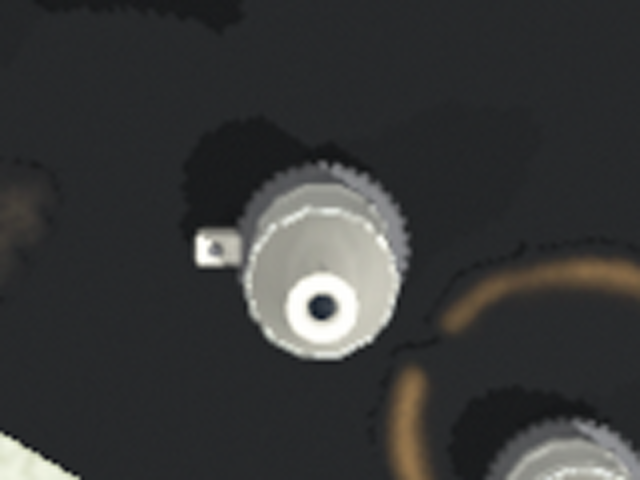

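The crop shows the keyed objective centred at (322,270) with its lug pointing straight along the closing line, left at (217,248). Measured at 122.8°, centre (456.5, 429.4), top 68–69 mm. I'll go down and grip.

Scaled: 185 mm is 0.37, 178 mm is 0.356.

Emit:
{"op": "arm_command", "data": {"plan": [[[0, 0, 0.09, 0, 0, 0, -1], [0, 0, 0.18, 0, 0, 0, -1], [0, 0, 0.26, 0, 0, 0, -1], [0, 0, 0.32, 0, 0, 0, -1], [0, 0, 0.356, 0, 0, 0, -1], [0, 0, 0.37, 0, 0, 0, -1], [0, 0, 0.37, 0, 0, 0, -1], [0, 0, 0.37, 0, 0, 0, 1], [0, 0, 0.37, 0, 0, 0, 1], [0, 0, 0.37, 0, 0, 0, 1], [0, 0, 0.37, 0, 0, 0, 1], [0, 0, 0.37, 0, 0, 0, 1]]], "squeeze": 25}}

```text
time_s: 6.0
ee_pos: [0.4562, 0.4298, 0.0148]
eef_rot: [-3.142, -0.0, 0.577]
force: [-0.1, -0.9, 0.1]
grip_width: 0.0573
grip_force: 0.0
```

Emit:
{"op": "arm_command", "data": {"plan": [[[0, 0, 0, 0, 0, 0, 1], [0, 0, 0, 0, 0, 0, 1], [0, 0, 0, 0, 0, 0, 1]]]}}

```text
time_s: 6.3
ee_pos: [0.4562, 0.4297, 0.0145]
eef_rot: [3.142, 0.0, 0.577]
force: [0.8, -1.2, 1.6]
grip_width: 0.0334
grip_force: 0.7
```

Scaled: -150 mm is -0.3, -130 mm is -0.26.

Emit:
{"op": "arm_command", "data": {"plan": [[[0, 0, 0, 0, 0, 0, 1], [0, 0, 0, 0, 0, 0, 1], [0, 0, 0, 0, 0, 0, 1], [0, 0, -0.03, 0, 0, 0, 1], [0, 0, -0.1, 0, 0, 0, 1], [0, 0, -0.18, 0, 0, 0, 1], [0, 0, -0.26, 0, 0, 0, 1], [0, 0, -0.3, 0, 0, 0, 1], [0, 0, -0.3, 0, 0, 0, 1]]]}}

```text
time_s: 7.2
ee_pos: [0.4569, 0.4305, 0.1686]
eef_rot: [-3.141, -0.006, 0.577]
force: [0.3, 0.6, -2.6]
grip_width: 0.0317
grip_force: 25.0
```

```bash
python3 - <<'E'
from h import *
rows([(.53,.30,.165,66),(.604,.178,.165,98.7),(.604,.178,.075,98.7)])
E
```

```text
now [0.4569 0.4305 0.1686] [-179.95   -0.34   33.05] q [0.7  0.5  1.33 0.   1.31 1.69] t 7.2 F [ 0.3  0.6 -2.6]
[-10.0, 149.2, 3.4] [0.001, -0.006, -0.575]
[-14.5, 291.9, 3.3] [0.003, -0.006, -1.146]
[-15.0, 291.9, 93.3] [0.003, -0.006, -1.146]
```

Scaled: 291 mm is 0.582, 210 mm is 0.42, -1.145 rad is -0.3645.

Emit:
{"op": "arm_command", "data": {"plan": [[[-0.004, 0.06, 0, 0, 0, -0.035, 1], [-0.008, 0.12, 0, 0, 0, -0.07, 1], [-0.012, 0.18, 0, 0, 0, -0.1082, 1], [-0.016, 0.24, 0, 0, 0, -0.1464, 1], [-0.018, 0.3, 0, 0, 0, -0.1846, 1], [-0.02, 0.36, 0, 0, 0, -0.2228, 1], [-0.022, 0.42, 0, 0, 0, -0.261, 1], [-0.024, 0.48, 0, 0, 0, -0.296, 1], [-0.026, 0.54, 0, 0, 0, -0.331, 1], [-0.028, 0.582, 0, 0, 0, -0.3645, 1], [-0.028, 0.582, 0, 0, 0, -0.3645, 1], [-0.028, 0.582, 0, 0, 0, -0.3645, 1]]]}}

```text
time_s: 8.4
ee_pos: [0.6025, 0.1782, 0.1633]
eef_rot: [-3.14, -0.0, 1.719]
force: [-0.4, -0.4, -1.5]
grip_width: 0.0321
grip_force: 25.0
```

Scaled: 60 mm is 0.12, 50 mm is 0.1.

Emit:
{"op": "arm_command", "data": {"plan": [[[0, 0, 0.06, 0, 0, 0, 1], [0, 0, 0.1, 0, 0, 0, 1], [0, 0, 0.12, 0, 0, 0, 1], [0, 0, 0.12, 0, 0, 0, 1], [0, 0, 0.12, 0, 0, 0, 1]]]}}

```text
time_s: 8.9
ee_pos: [0.6033, 0.1788, 0.1053]
eef_rot: [3.141, -0.0, 1.722]
force: [0.2, 0.1, -1.8]
grip_width: 0.0316
grip_force: 25.0
```

```bash
python3 - <<'E'
from h import *
snap("w4");rows([(.604,.178,.0465,98.7)])
p,d,i=load("w4");F=cloud(d,i).reshape(-1,3)
u,v=proj([.604,.178,.06],i).astype(int);print(u,v)
cv2.imwrite("pics/w4c.png",cv2.resize(p[v-110:v+70,u-120:u+120],(800,600),interpolation=cv2.INTER_CUBIC))
E
```

```text
now [0.6035 0.1786 0.1057] [ 1.799e+02 -1.000e-02  9.865e+01] q [0.23 0.56 1.38 0.   1.19 0.08] t 8.95 F [ 1.4 -0.3 -0.9]
[-0.7, 0.3, 59.2] [0.002, -0.0, -0.001]
318 267
```

View pics/w4c.png

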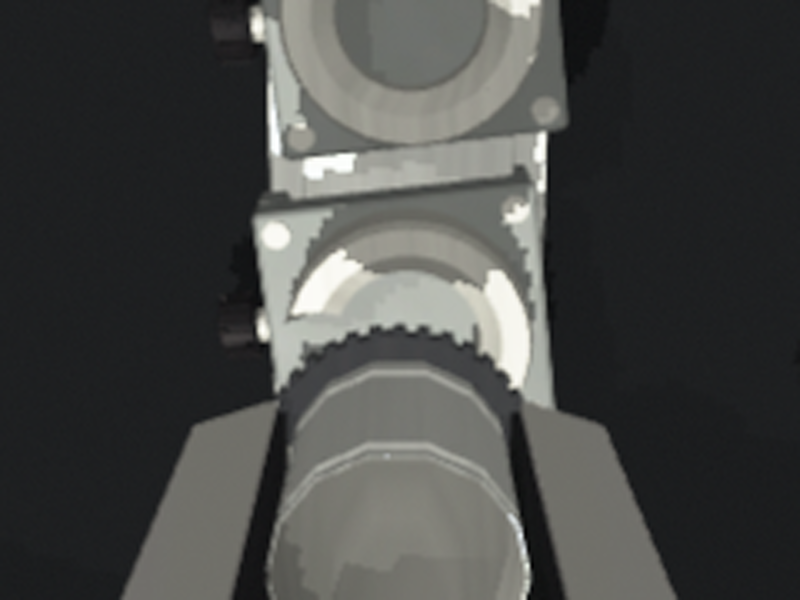

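The crop shows the objective held at (398,480) over the notched collar centred near (407,330). The carrier block looks a few degrees skewed, so I'll measure the notch direction directly before lowering.

```bash
python3 - <<'E'
from h import *
for t in("w1","w2","w4"):
    p,d,i=load(t);F=cloud(d,i).reshape(-1,3)[d.ravel()>0]
    # block (carrier top) corners & rim gap
    for c in((604.4,177.6),(595.7,238.5)):
        q=F[:,:2]*1000-c;r=np.hypot(*q.T);a=np.degrees(np.arctan2(q[:,1],q[:,0]))%360;z=F[:,2]*1000
        m=(r>19)&(r<23)&(z<48)
        print(t,c,[(int(b),int(m[(a>b-3)&(a<b+3)].sum()) if 0 else (round(float(np.median(z[m&(abs(a-b)<3)])),0) if (m&(abs(a-b)<3)).any() else None)) for b in range(150,226,6)])
        b=(abs(q)<45).all(1)&(z>20)&(z<34);
        s=(r<42)&(z>24)&(z<33)&(r>25)
        if s.sum()>50: print("  block z",np.median(z[s]),"rect",cv2.minAreaRect(q[s].astype(np.float32)))
E
```

```text
w1 (604.4, 177.6) [(150, 39.0), (156, 38.0), (162, 38.0), (168, 39.0), (174, 35.0), (180, 35.0), (186, 26.0), (192, 25.0), (198, 27.0), (204, 27.0), (210, 27.0), (216, 26.0), (222, 27.0)]
  block z 26.447129670024218 rect ((-1.1553115844726562, 7.222347259521484), (55.96760940551758, 68.0081787109375), 15.321876525878906)
w1 (595.7, 238.5) [(150, 40.0), (156, 39.0), (162, 39.0), (168, 40.0), (174, 40.0), (180, 39.0), (186, 40.0), (192, 41.0), (198, 40.0), (204, 40.0), (210, 40.0), (216, 40.0), (222, 40.0)]
  block z 26.495426967098002 rect ((0.7257156372070312, 0.3664588928222656), (56.09537124633789, 82.39137268066406), 15.140419006347656)
w2 (604.4, 177.6) [(150, 37.0), (156, 38.0), (162, 39.0), (168, 38.0), (174, 31.0), (180, 34.0), (186, 26.0), (192, 26.0), (198, 26.0), (204, 26.0), (210, 26.0), (216, 26.0), (222, 27.0)]
  block z 26.244338193460752 rect ((-0.7639865875244141, 6.945247650146484), (56.101802825927734, 67.73322296142578), 15.032833099365234)
w2 (595.7, 238.5) [(150, 40.0), (156, 39.0), (162, 40.0), (168, 40.0), (174, 40.0), (180, 40.0), (186, 39.0), (192, 40.0), (1
[... 156 characters left out ...]
4375, 81.71063995361328), 14.833357810974121)
w4 (604.4, 177.6) [(150, 39.0), (156, 39.0), (162, 40.0), (168, 40.0), (174, 39.0), (180, 34.0), (186, 27.0), (192, 27.0), (198, 27.0), (204, 27.0), (210, 26.0), (216, 26.0), (222, None)]
  block z 26.497555160408858 rect ((-0.3416404724121094, 10.067083358764648), (61.058326721191406, 58.334537506103516), 7.5248613357543945)
w4 (595.7, 238.5) [(150, 40.0), (156, 41.0), (162, 40.0), (168, 40.0), (174, 40.0), (180, 40.0), (186, 41.0), (192, 41.0), (198, 40.0), (204, 40.0), (210, 41.0), (216, 40.0), (222, 41.0)]
  block z 26.621801679297562 rect ((0.9338207244873047, 0.10712051391601562), (56.062889099121094, 82.85159301757812), 15.065072059631348)
```

```bash
python3 - <<'E'
from h import *
for t in("w1","w2"):
    p,d,i=load(t);F=cloud(d,i).reshape(-1,3)[d.ravel()>0];z=F[:,2]*1000
    c=np.array((604.4,177.8));q=F[:,:2]*1000-c;r=np.hypot(*q.T);a=np.degrees(np.arctan2(q[:,1],q[:,0]))%360
    m=(r>17)&(r<23)&(z<48)
    print(t,[(b,round(float(np.median(z[m&(abs(a-b)<3)])))) for b in range(160,265,5) if (m&(abs(a-b)<3)).any()])
    n=m&(z<30)&(a>150)&(a<270);print("notch centroid",np.degrees(np.arctan2(*q[n].mean(0)[::-1]))%360,n.sum())
p,d,i=load("w1");u,v=proj([.604,.178,.04],i).astype(int)
cv2.imwrite("pics/w1c.png",cv2.resize(p[v-50:v+40,u-60:u+60],(800,600),interpolation=cv2.INTER_CUBIC))
E
```

```text
w1 [(160, 39), (165, 40), (170, 39), (175, 32), (180, 29), (185, 26), (190, 26), (195, 26), (200, 26), (205, 27), (210, 26), (215, 27), (220, 26), (225, 27), (230, 34), (235, 40), (240, 40), (245, 40), (250, 40), (255, 40), (260, 40)]
notch centroid 202.83377916880337 99
w2 [(160, 39), (165, 40), (170, 39), (175, 31), (180, 34), (185, 26), (190, 27), (195, 26), (200, 26), (205, 26), (210, 26), (215, 27), (220, 27), (225, 27), (230, 33), (235, 40), (240, 39), (245, 40), (250, 40), (255, 40), (260, 40)]
notch centroid 207.72630519033933 92
```

View pics/w1c.png

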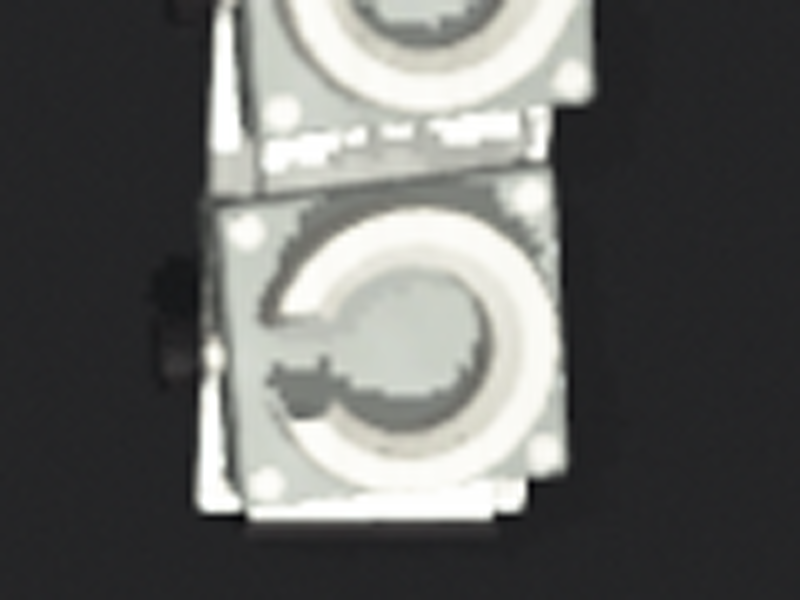

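```bash
python3 - <<'E'
from h import *
from scipy.optimize import differential_evolution as DE
for t in("w1","w2","w4","top"):
    if t=="top": d=np.load("pics/top0.npy");i=cams.camera_info("top")
    else: p,d,i=load(t)
    F=cloud(d,i).reshape(-1,3)[d.ravel()>0]*1000
    F=F[(np.hypot(F[:,0]-604.5,F[:,1]-178)<32)]
    rim=F[(F[:,2]>37)&(F[:,2]<43)][:,:2];low=F[F[:,2]<33][:,:2]
    def inside(P,a,h):
        q=P-a[:2];r=np.hypot(*q.T);n=np.array([np.cos(a[2]),np.sin(a[2])]);f=q@n;s=q@np.array([-n[1],n[0]])
        sg=lambda v:1/(1+np.exp(-v/.5))
        return sg(24-r)*sg(r-16.5)*(1-sg(f)*sg(h-abs(s)))
    cost=lambda a:-inside(rim,a,8).mean()+inside(low,a,8).mean()
    s=DE(cost,[(598,611),(171,185),(2.8,4.2)],seed=1,tol=1e-6)
    print(t,len(rim),len(low),np.round(s.x[:2],1),round(np.degrees(s.x[2]),1),round(s.fun,3))
E
```

```text
w1 805 1639 [605.2 176.8] 198.1 -0.76
w2 650 1371 [605.1 177.1] 198.4 -0.727
w4 1356 3081 [605.7 176.1] 197.1 -0.774
top 206 533 [605.2 175.9] 199.5 -0.707
```

Carrier blocks and notch are skewed: notch direction about 197° (block yaw 15°), seat centre (605.3, 176.6). I'll correct by +8° and (1.9, −2.1) mm, then lower slowly.

Scaled: 56 mm is 0.112, -2.4 mm is -0.0048, -0.14 rad is -0.0446.

Emit:
{"op": "arm_command", "data": {"plan": [[[-0.0048, 0.0032, 0, 0, 0, -0.0446, 1], [-0.0048, 0.0032, 0, 0, 0, -0.0446, 1], [-0.0048, 0.0032, 0.05, 0, 0, -0.0446, 1], [-0.0048, 0.0032, 0.084, 0, 0, -0.0446, 1], [-0.0048, 0.0032, 0.096, 0, 0, -0.0446, 1], [-0.0048, 0.0032, 0.102, 0, 0, -0.0446, 1], [-0.0048, 0.0032, 0.106, 0, 0, -0.0446, 1], [-0.0048, 0.0032, 0.11, 0, 0, -0.0446, 1], [-0.0048, 0.0032, 0.112, 0, 0, -0.0446, 1], [-0.0048, 0.0032, 0.112, 0, 0, -0.0446, 1]]]}}

```text
time_s: 9.95
ee_pos: [0.6052, 0.1761, 0.0487]
eef_rot: [3.141, 0.0, 1.862]
force: [0.1, -0.2, -1.3]
grip_width: 0.0316
grip_force: 25.0
```

```bash
python3 - <<'E'
from h import *
snap("w5");rows([(.6053,.1766,.0467,106.5)])
p,d,i=load("w5");F=cloud(d,i).reshape(-1,3)[d.ravel()>0]
E
```

```text
now [0.6052 0.176  0.0487] [179.98   0.   106.66] q [ 0.22  0.63  1.42 -0.    1.09 -0.07] t 10.0 F [-0.  -0.7 -1.6]
[0.5, 0.3, 2.0] [0.0, 0.0, 0.003]
```

No contact at 2 mm above home, so the lug is in the notch. I'll finish the last millimetres.

Scaled: 2 mm is 0.004, 1.5 mm is 0.003.

Emit:
{"op": "arm_command", "data": {"plan": [[[0, 0, 0.002, 0, 0, 0, 1], [0, 0, 0.003, 0, 0, 0, 1], [0, 0, 0.004, 0, 0, 0, 1], [0, 0, 0.004, 0, 0, 0, 1]]]}}

```text
time_s: 10.4
ee_pos: [0.6051, 0.176, 0.0465]
eef_rot: [3.142, -0.0, 1.862]
force: [-0.3, -0.1, -1.5]
grip_width: 0.0317
grip_force: 25.0
```

Scaled: 0.8 mm is 0.0016, 0.5 mm is 0.001.

Emit:
{"op": "arm_command", "data": {"plan": [[[0, 0, 0.001, 0, 0, 0, 1], [0, 0, 0.0016, 0, 0, 0, 1], [0, 0, 0.0016, 0, 0, 0, 1]]]}}

```text
time_s: 10.7
ee_pos: [0.6051, 0.176, 0.0464]
eef_rot: [3.141, 0.0, 1.862]
force: [-3.9, -0.8, 6.1]
grip_width: 0.0319
grip_force: 25.0
```

Contact (+7.6 N) exactly at home height, so it is seated. I'll release, rise, and re-measure all the carriers.

Scaled: -150 mm is -0.3, -130 mm is -0.26.

Emit:
{"op": "arm_command", "data": {"plan": [[[0, 0, -0.001, 0, 0, 0, -0.38], [0, 0, -0.001, 0, 0, 0, -0.38], [0, 0, -0.001, 0, 0, 0, -0.38], [0, 0, -0.001, 0, 0, 0, -0.38], [0, 0, -0.001, 0, 0, 0, -0.38], [0, 0, -0.03, 0, 0, 0, -0.38], [0, 0, -0.09, 0, 0, 0, -0.38], [0, 0, -0.18, 0, 0, 0, -0.38], [0, 0, -0.26, 0, 0, 0, -0.5], [0, 0, -0.3, 0, 0, 0, -0.6], [0, 0, -0.3, 0, 0, 0, -0.6], [0, 0, -0.3, 0, 0, 0, -0.6]]]}}

```text
time_s: 11.9
ee_pos: [0.6049, 0.176, 0.1957]
eef_rot: [3.141, 0.0, 1.862]
force: [-0.4, 0.9, -0.2]
grip_width: 0.0751
grip_force: 0.0
```

```bash
cat > k.py <<'E'
from h import *
from scipy.optimize import minimize
def seats(t):
    p,d,i=load(t);F=cloud(d,i).reshape(-1,3)[d.ravel()>0]*1000
    for k,c in((0,(578,361)),(1,(586.7,299.7)),(2,(595.7,238.5))):
        G=F[np.hypot(F[:,0]-c[0],F[:,1]-c[1])<30]
        rim=G[(G[:,2]>37)&(G[:,2]<43)][:,:2];low=G[G[:,2]<33][:,:2]
        def ins(P,a):
            r=np.hypot(*(P-a).T);sg=lambda v:1/(1+np.exp(-np.clip(v,-20,20)/.7));return sg(24-r)*sg(r-16.5)
        if len(rim)<300: continue
        s=min((minimize(lambda a:-ins(rim,a).mean()+ins(low,a).mean(),np.add(c,o),method="Nelder-Mead") for o in((0,0),(2,2),(-2,-2))),key=lambda s:s.fun)
        print(t,"seat",k,np.round(s.x,1),round(s.fun,2),len(rim))
if __name__=="__main__":
    snap("w6");rows([(.4323,.0925,.17,106.65),(.4323,.0925,.015,106.65)])
    for t in("w1","w2","w6"): seats(t)
    p,d,i=load("w6");F=cloud(d,i).reshape(-1,3)[d.ravel()>0]*1000
    m=F[(np.hypot(F[:,0]-605,F[:,1]-176.5)<14)&(F[:,2]<115)];z=np.percentile(m[:,2],99.5);print("keyed top",z,m[m[:,2]>z-3].mean(0))
E
python3 k.py
```

```text
now [0.6046 0.1759 0.1947] [-1.7992e+02 -1.0000e-02  1.0667e+02] q [ 0.22  0.49  1.29  0.    1.37 -0.07] t 11.95 F [-0.5 -0.4 -0.5]
[-30.5, -188.9, 25.0] [-0.001, -0.0, 0.0]
[-30.5, -188.7, 180.0] [-0.001, -0.0, 0.0]
w1 seat 0 [578.8 361.6] -0.71 613
w1 seat 1 [587.9 299.5] -0.71 1185
w1 seat 2 [596.9 238.2] -0.72 1054
w2 seat 0 [579.  360.9] -0.72 1068
w2 seat 1 [588.  299.4] -0.71 947
w2 seat 2 [596.8 238.2] -0.71 842
w6 seat 0 [578.8 361.2] -0.69 549
w6 seat 1 [587.8 299.5] -0.72 2050
w6 seat 2 [596.8 238. ] -0.73 1766
keyed top 100.8813969574636 [605.28497813 177.03625791  99.27690761]
```

Keyed sits home (top at 100.9, expected ~99 plus a known ~2 mm bias). Next is the tall one.

Scaled: -189 mm is -0.378, -180 mm is -0.36.

Emit:
{"op": "arm_command", "data": {"plan": [[[-0.016, -0.096, 0.01, 0, 0, 0, -0.7], [-0.032, -0.192, 0.02, 0, 0, 0, -0.7], [-0.048, -0.28, 0.036, 0, 0, 0, -0.7], [-0.06, -0.36, 0.05, 0, 0, 0, -0.7], [-0.06, -0.378, 0.05, 0, 0, 0, -0.7], [-0.06, -0.378, 0.05, 0, 0, 0, -0.7], [-0.06, -0.378, 0.05, 0, 0, 0, -0.7]]]}}

```text
time_s: 12.65
ee_pos: [0.4335, 0.0933, 0.1707]
eef_rot: [3.141, 0.0, 1.862]
force: [0.5, -0.5, 0.2]
grip_width: 0.08
grip_force: 0.0
```

```bash
cat > n.py <<'E'
from h import *
def nose(t,x,y,h,yaw):
    snap(t);p,d,i=load(t);F=cloud(d,i).reshape(-1,3)[d.ravel()>0]*1000
    m=F[(np.hypot(F[:,0]-x,F[:,1]-y)<22)&(F[:,2]<80)];z=np.percentile(m[:,2],99);a=m[m[:,2]>z-3]
    c,r=cv2.minEnclosingCircle(a[:,:2].astype(np.float32));print("top",round(z,1),"mean",np.round(a.mean(0),1),"circ",np.round(c,1),round(r,1))
    f=m[(m[:,2]>8)&(m[:,2]<15)];print("flange",[np.round(v,1) for v in cv2.minEnclosingCircle(f[:,:2].astype(np.float32))])
    rows([(c[0]/1000,c[1]/1000,.015,yaw)])
E
python3 -c "
from n import *
nose('w7',432.3,92.5,56,106.65)"
```

```text
top 57.5 mean [431.8  91.9  56.2] circ [431.7  91.7] 9.2
flange [array([431.9,  91.8]), np.float64(20.2)]
now [0.4336 0.0934 0.1706] [180.     0.   106.69] q [ 0.13  0.1   1.85  0.    1.2  -0.16] t 12.7 F [ 0.1 -0.5 -0.8]
[-1.1, -2.3, 155.6] [0.0, 0.0, 0.001]
```

Emit:
{"op": "arm_command", "data": {"plan": [[[-0.002, -0.004, 0.09, 0, 0, 0, -0.5], [-0.002, -0.004, 0.18, 0, 0, 0, -0.3], [-0.002, -0.004, 0.25, 0, 0, 0, -0.3], [-0.002, -0.004, 0.29, 0, 0, 0, -0.3], [-0.002, -0.004, 0.311, 0, 0, 0, -0.3], [-0.002, -0.004, 0.311, 0, 0, 0, -0.3], [-0.002, -0.004, 0.311, 0, 0, 0, 1], [-0.002, -0.004, 0.311, 0, 0, 0, 1], [-0.002, -0.004, 0.311, 0, 0, 0, 1], [-0.002, -0.004, 0.311, 0, 0, 0, 1], [-0.002, -0.004, 0.311, 0, 0, 0, 1], [-0.002, -0.004, 0.311, 0, 0, 0, 1]]]}}

```text
time_s: 13.9
ee_pos: [0.4314, 0.0916, 0.0157]
eef_rot: [3.141, 0.0, 1.862]
force: [-1.7, -0.1, 6.4]
grip_width: 0.0315
grip_force: 25.0
```

Emit:
{"op": "arm_command", "data": {"plan": [[[0, 0, 0, 0, 0, 0, 1], [0, 0, 0, 0, 0, 0, 1]]]}}

```text
time_s: 14.1
ee_pos: [0.4314, 0.0916, 0.0157]
eef_rot: [3.141, 0.0, 1.862]
force: [-1.1, 0.0, 7.1]
grip_width: 0.0315
grip_force: 25.0
```

Emit:
{"op": "arm_command", "data": {"plan": [[[0, 0, -0.02, 0, 0, 0, 1], [0, 0, -0.09, 0, 0, 0, 1], [0, 0, -0.18, 0, 0, 0, 1], [0.024, 0.052, -0.26, 0, 0, 0, 1], [0.06, 0.13, -0.3, 0, 0, 0, 1], [0.1, 0.216, -0.3, 0, 0, 0, 1], [0.14, 0.3, -0.3, 0, 0, 0, 1], [0.176, 0.376, -0.3, 0, 0, 0, 1], [0.186, 0.401, -0.3, 0, 0, 0, 1], [0.186, 0.401, -0.24, 0, 0, 0, 1], [0.186, 0.401, -0.18, 0, 0, 0, 1], [0.186, 0.401, -0.18, 0, 0, 0, 1]]]}}

```text
time_s: 15.3
ee_pos: [0.5943, 0.2375, 0.1013]
eef_rot: [-3.134, 0.0, 1.862]
force: [-0.6, -0.2, -2.8]
grip_width: 0.0313
grip_force: 25.0
```

Emit:
{"op": "arm_command", "data": {"plan": [[[0, 0, 0, 0, 0, 0, 1], [0, 0, 0, 0, 0, 0, 1]]]}}

```text
time_s: 15.5
ee_pos: [0.5971, 0.2383, 0.1074]
eef_rot: [3.139, -0.0, 1.862]
force: [-1.3, -0.4, -1.9]
grip_width: 0.0316
grip_force: 25.0
```

```bash
python3 - <<'E'
from h import *
snap("w8");rows([(.5968,.2381,.0477,106.66)])
p,d,i=load("w8");cv2.imwrite("pics/w8c.png",cv2.resize(p[130:430,140:540],(640,480)))
E
```

```text
now [0.5971 0.2383 0.1074] [ 1.7984e+02 -1.0000e-02  1.0667e+02] q [0.32 0.59 1.34 0.   1.21 0.03] t 15.55 F [-0.4 -0.6 -2.9]
[-0.1, -0.5, 59.7] [0.003, -0.0, 0.0]
```

View pics/w8c.png

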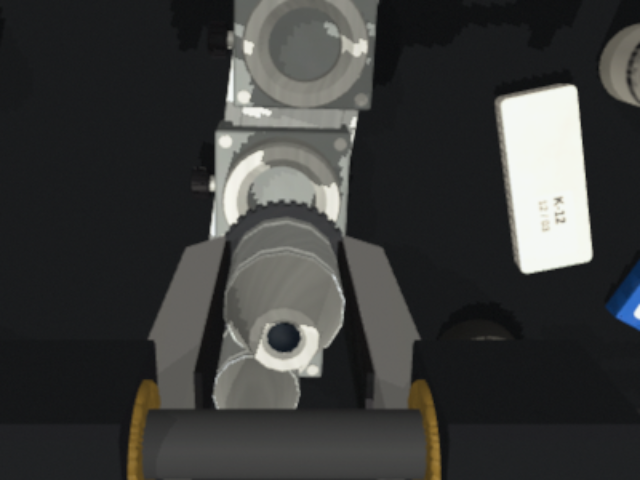

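The crop shows the tall objective held at (285,260), centred over its collar at (282,195), with the keyed one upright behind it at (257,390). Lowering.

Scaled: 59 mm is 0.118, 57.5 mm is 0.115.

Emit:
{"op": "arm_command", "data": {"plan": [[[0, 0, 0.05, 0, 0, 0, 1], [0, 0, 0.084, 0, 0, 0, 1], [0, 0, 0.1, 0, 0, 0, 1], [0, 0, 0.108, 0, 0, 0, 1], [0, 0, 0.112, 0, 0, 0, 1], [0, 0, 0.115, 0, 0, 0, 1], [0, 0, 0.117, 0, 0, 0, 1], [0, 0, 0.118, 0, 0, 0, 1], [0, 0, 0.118, 0, 0, 0, 1]]]}}

```text
time_s: 16.45
ee_pos: [0.5968, 0.2383, 0.0477]
eef_rot: [3.14, -0.0, 1.862]
force: [-3.9, -1.7, 7.5]
grip_width: 0.0318
grip_force: 25.0
```

Scaled: -150 mm is -0.3, -130 mm is -0.26.

Emit:
{"op": "arm_command", "data": {"plan": [[[0, 0, -0.001, 0, 0, 0, -0.38], [0, 0, -0.001, 0, 0, 0, -0.38], [0, 0, -0.001, 0, 0, 0, -0.38], [0, 0, -0.001, 0, 0, 0, -0.38], [0, 0, -0.001, 0, 0, 0, -0.38], [0, 0, -0.03, 0, 0, 0, -0.38], [0, 0, -0.09, 0, 0, 0, -0.38], [0, 0, -0.18, 0, 0, 0, -0.38], [0, 0, -0.26, 0, 0, 0, -0.5], [0, 0, -0.3, 0, 0, 0, -0.6], [0, 0, -0.3, 0, 0, 0, -0.6]]]}}

```text
time_s: 17.55
ee_pos: [0.5974, 0.2385, 0.2008]
eef_rot: [3.135, -0.0, 1.862]
force: [0.1, 0.4, -0.6]
grip_width: 0.075
grip_force: 0.0
```

Scaled: 149.5 mm is 0.299, 135 mm is 0.27.

Emit:
{"op": "arm_command", "data": {"plan": [[[0.07, -0.056, 0, 0, 0, 0, -0.7], [0.14, -0.114, 0, 0, 0, 0, -0.7], [0.21, -0.17, 0.02, 0, 0, 0, -0.7], [0.27, -0.22, 0.04, 0, 0, 0, -0.7], [0.299, -0.243, 0.056, 0, 0, 0, -0.7], [0.299, -0.243, 0.056, 0, 0, 0, -0.7], [0.299, -0.243, 0.056, 0, 0, 0, -0.7]]]}}

```text
time_s: 18.25
ee_pos: [0.4372, 0.3463, 0.168]
eef_rot: [-3.141, 0.0, 1.862]
force: [0.1, -0.5, -0.5]
grip_width: 0.0796
grip_force: 0.0
```

```bash
python3 -c "
from n import *
nose('w9',437.4,347,45,106.65)
p,d,i=load('w9');F=cloud(d,i).reshape(-1,3)[d.ravel()>0]*1000
m=F[(np.hypot(F[:,0]-597,F[:,1]-238)<14)&(F[:,2]<115)]
if len(m)>20: z=np.percentile(m[:,2],99.5);print('tall placed',z,m[m[:,2]>z-3].mean(0))
"
```

```text
top 46.8 mean [437.1 346.9  45.3] circ [437.4 346.7] 12.0
flange [array([437. , 346.7]), np.float64(20.2)]
now [0.4377 0.346  0.1682] [1.8000e+02 1.0000e-02 1.0665e+02] q [ 0.6   0.35  1.54 -0.    1.25  0.31] t 18.3 F [ 0.4 -0.6 -0.1]
[0.7, -0.1, 153.2] [0.0, 0.0, 0.0]
tall placed 81.97547248459622 [587.28326255 231.75497859  80.35775365]
```

Scaled: 152.5 mm is 0.305, 145 mm is 0.29.

Emit:
{"op": "arm_command", "data": {"plan": [[[0.001, 0, 0.09, 0, 0, 0, -0.5], [0.001, 0, 0.18, 0, 0, 0, -0.3], [0.001, 0, 0.25, 0, 0, 0, -0.3], [0.001, 0, 0.29, 0, 0, 0, -0.3], [0.001, 0, 0.305, 0, 0, 0, -0.3], [0.001, 0, 0.305, 0, 0, 0, -0.3], [0.001, 0, 0.305, 0, 0, 0, 1], [0.001, 0, 0.305, 0, 0, 0, 1], [0.001, 0, 0.305, 0, 0, 0, 1], [0.001, 0, 0.305, 0, 0, 0, 1], [0.001, 0, 0.305, 0, 0, 0, 1], [0.001, 0, 0.305, 0, 0, 0, 1]]]}}

```text
time_s: 19.5
ee_pos: [0.4372, 0.3472, 0.0162]
eef_rot: [3.141, -0.0, 1.862]
force: [-1.6, 0.1, 6.8]
grip_width: 0.0313
grip_force: 25.0
```

Emit:
{"op": "arm_command", "data": {"plan": [[[0, 0, 0, 0, 0, 0, 1], [0, 0, 0, 0, 0, 0, 1]]]}}

```text
time_s: 19.7
ee_pos: [0.4372, 0.3472, 0.0162]
eef_rot: [3.141, -0.0, 1.862]
force: [-1.9, -0.5, 5.6]
grip_width: 0.0318
grip_force: 25.0
```

Scaled: 130.5 mm is 0.261, -120 mm is -0.24.

Emit:
{"op": "arm_command", "data": {"plan": [[[0, 0, -0.02, 0, 0, 0, 1], [0, 0, -0.09, 0, 0, 0, 1], [0, 0, -0.18, 0, 0, 0, 1], [-0.024, 0.036, -0.24, 0, 0, 0, 1], [-0.07, 0.104, -0.24, 0, 0, 0, 1], [-0.12, 0.176, -0.24, 0, 0, 0, 1], [-0.16, 0.234, -0.24, 0, 0, 0, 1], [-0.178, 0.261, -0.24, 0, 0, 0, 1], [-0.178, 0.261, -0.2, 0, 0, 0, 1], [-0.178, 0.261, -0.18, 0, 0, 0, 1], [-0.178, 0.261, -0.18, 0, 0, 0, 1], [-0.178, 0.261, -0.18, 0, 0, 0, 1]]]}}

```text
time_s: 20.9
ee_pos: [0.5872, 0.2995, 0.1063]
eef_rot: [3.141, -0.0, 1.862]
force: [-0.1, 0.4, -0.8]
grip_width: 0.0316
grip_force: 25.0
```

Emit:
{"op": "arm_command", "data": {"plan": [[[0, 0, 0, 0, 0, 0, 1], [0, 0, 0, 0, 0, 0, 1]]]}}

```text
time_s: 21.1
ee_pos: [0.5876, 0.2994, 0.1066]
eef_rot: [3.14, -0.0, 1.862]
force: [0.1, 0.2, -1.8]
grip_width: 0.0314
grip_force: 25.0
```

```bash
python3 - <<'E'
from h import *
snap("w10");rows([(.5879,.2994,.0482,106.66)])
p,d,i=load("w10");cv2.imwrite("pics/w10c.png",cv2.resize(p[130:430,140:540],(640,480)))
E
```

```text
now [0.5876 0.2994 0.1064] [ 1.7994e+02 -1.0000e-02  1.0669e+02] q [ 0.42  0.63  1.28 -0.    1.23  0.12] t 21.15 F [ 0.6  0.3 -0.7]
[-0.1, 0.3, 58.2] [0.001, -0.0, 0.0]
```

View pics/w10c.png

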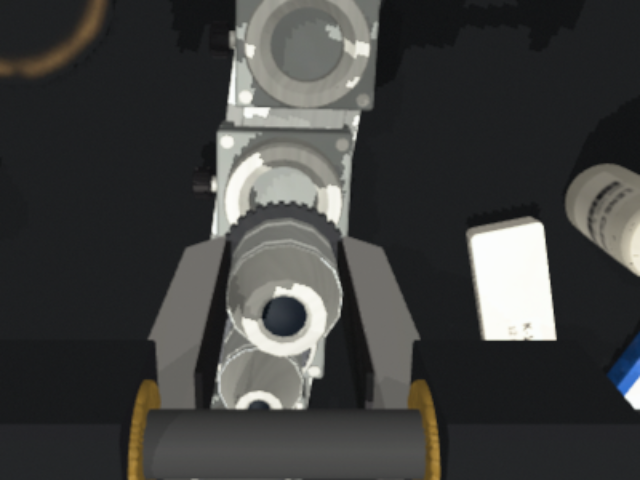

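The mid objective at (285,250) is centred over its collar at (283,195), and the tall one is upright behind at (260,375). Lowering.

Scaled: 58.5 mm is 0.117, 58 mm is 0.116.

Emit:
{"op": "arm_command", "data": {"plan": [[[0, 0, 0.05, 0, 0, 0, 1], [0, 0, 0.084, 0, 0, 0, 1], [0, 0, 0.1, 0, 0, 0, 1], [0, 0, 0.108, 0, 0, 0, 1], [0, 0, 0.112, 0, 0, 0, 1], [0, 0, 0.114, 0, 0, 0, 1], [0, 0, 0.116, 0, 0, 0, 1], [0, 0, 0.117, 0, 0, 0, 1], [0, 0, 0.117, 0, 0, 0, 1]]]}}

```text
time_s: 22.05
ee_pos: [0.5878, 0.2993, 0.0482]
eef_rot: [3.14, -0.0, 1.862]
force: [-1.8, -0.3, 4.9]
grip_width: 0.0315
grip_force: 25.0
```

Scaled: -150 mm is -0.3, -130 mm is -0.26.

Emit:
{"op": "arm_command", "data": {"plan": [[[0, 0, -0.0006, 0, 0, 0, -0.38], [0, 0, -0.0006, 0, 0, 0, -0.38], [0, 0, -0.0006, 0, 0, 0, -0.38], [0, 0, -0.0006, 0, 0, 0, -0.38], [0, 0, -0.0006, 0, 0, 0, -0.38], [0, 0, -0.03, 0, 0, 0, -0.38], [0, 0, -0.09, 0, 0, 0, -0.38], [0, 0, -0.18, 0, 0, 0, -0.38], [0, 0, -0.26, 0, 0, 0, -0.5], [0, 0, -0.3, 0, 0, 0, -0.6], [0, 0, -0.3, 0, 0, 0, -0.6]]]}}

```text
time_s: 23.15
ee_pos: [0.5885, 0.2996, 0.2019]
eef_rot: [3.135, -0.001, 1.862]
force: [0.1, -0.1, -0.6]
grip_width: 0.0752
grip_force: 0.0
```

Scaled: -151 mm is -0.302, -130 mm is -0.26.

Emit:
{"op": "arm_command", "data": {"plan": [[[0, -0.09, 0, 0, 0, 0, -0.7], [0.002, -0.18, 0.02, 0, 0, 0, -0.7], [0.004, -0.26, 0.04, 0, 0, 0, -0.7], [0.004, -0.302, 0.056, 0, 0, 0, -0.7], [0.004, -0.302, 0.056, 0, 0, 0, -0.7], [0.004, -0.302, 0.056, 0, 0, 0, -0.7]]]}}

```text
time_s: 23.75
ee_pos: [0.4424, 0.2578, 0.1692]
eef_rot: [3.142, -0.0, 1.862]
force: [0.4, 0.2, -0.4]
grip_width: 0.0801
grip_force: 0.0
```

```bash
python3 -c "
from n import *
nose('w11',442.4,258,34,106.65)"
```

```text
top 35.7 mean [442.2 258.2  34.1] circ [442.1 258. ] 15.0
flange [array([442.1, 257.9]), np.float64(20.1)]
now [0.4429 0.2579 0.1693] [179.98  -0.   106.67] q [ 0.46  0.25  1.67 -0.    1.22  0.16] t 23.8 F [ 0.4 -0.8 -0.2]
[0.3, -0.7, 154.3] [0.0, -0.0, 0.0]
```

Scaled: 154 mm is 0.308, 145 mm is 0.29.

Emit:
{"op": "arm_command", "data": {"plan": [[[0, 0, 0.09, 0, 0, 0, -0.5], [0, 0, 0.18, 0, 0, 0, -0.3], [0, 0, 0.25, 0, 0, 0, -0.3], [0, 0, 0.29, 0, 0, 0, -0.3], [0, 0, 0.308, 0, 0, 0, -0.3], [0, 0, 0.308, 0, 0, 0, -0.3], [0, 0, 0.308, 0, 0, 0, 1], [0, 0, 0.308, 0, 0, 0, 1], [0, 0, 0.308, 0, 0, 0, 1], [0, 0, 0.308, 0, 0, 0, 1], [0, 0, 0.308, 0, 0, 0, 1], [0, 0, 0.308, 0, 0, 0, 1]]]}}

```text
time_s: 25.0
ee_pos: [0.4426, 0.2579, 0.0157]
eef_rot: [3.141, -0.0, 1.862]
force: [-1.1, -0.4, 6.2]
grip_width: 0.0312
grip_force: 25.0
```

Emit:
{"op": "arm_command", "data": {"plan": [[[0, 0, 0, 0, 0, 0, 1], [0, 0, 0, 0, 0, 0, 1], [0, 0, 0, 0, 0, 0, 1]]]}}

```text
time_s: 25.3
ee_pos: [0.4425, 0.2579, 0.0157]
eef_rot: [3.141, -0.0, 1.862]
force: [-1.5, -1.3, 5.2]
grip_width: 0.0311
grip_force: 25.0
```

Emit:
{"op": "arm_command", "data": {"plan": [[[0, 0, -0.02, 0, 0, 0, 1], [0, 0, -0.09, 0, 0, 0, 1], [0, 0, -0.18, 0, 0, 0, 1], [0.016, 0.044, -0.24, 0, 0, 0, 1], [0.044, 0.12, -0.24, 0, 0, 0, 1], [0.074, 0.2, -0.24, 0, 0, 0, 1], [0.102, 0.274, -0.24, 0, 0, 0, 1], [0.119, 0.32, -0.24, 0, 0, 0, 1], [0.119, 0.32, -0.2, 0, 0, 0, 1], [0.119, 0.32, -0.18, 0, 0, 0, 1], [0.119, 0.32, -0.18, 0, 0, 0, 1], [0.119, 0.32, -0.18, 0, 0, 0, 1]]]}}

```text
time_s: 26.5
ee_pos: [0.5783, 0.3605, 0.106]
eef_rot: [3.141, -0.0, 1.862]
force: [0.1, -0.0, -1.0]
grip_width: 0.0311
grip_force: 25.0
```

Emit:
{"op": "arm_command", "data": {"plan": [[[0, 0, 0, 0, 0, 0, 1], [0, 0, 0, 0, 0, 0, 1]]]}}

```text
time_s: 26.7
ee_pos: [0.5786, 0.3607, 0.1063]
eef_rot: [3.14, -0.0, 1.862]
force: [-0.4, 0.4, -1.9]
grip_width: 0.0313
grip_force: 25.0
```

```bash
python3 - <<'E'
from h import *
snap("w12");rows([(.5789,.3611,.0477,106.66)])
p,d,i=load("w12");F=cloud(d,i).reshape(-1,3)[d.ravel()>0]*1000
# outer arc of seat 0 rim still visible beyond the lens
G=F[(np.hypot(F[:,0]-579,F[:,1]-361)<28)&(F[:,2]>37)&(F[:,2]<43)];r=np.hypot(G[:,0]-578.9,G[:,1]-361.1);print("rim",len(G),np.round(np.percentile(r,[1,50,99]),1))
E
```

```text
now [0.5786 0.3607 0.106 ] [ 1.7994e+02 -1.0000e-02  1.0667e+02] q [0.5  0.68 1.2  0.   1.26 0.21] t 26.75 F [ 0.1  0.3 -0.4]
[0.3, 0.3, 58.3] [0.001, -0.0, 0.0]
rim 1692 [14.1 20.  23.8]
```

Emit:
{"op": "arm_command", "data": {"plan": [[[0, 0, 0.05, 0, 0, 0, 1], [0, 0, 0.084, 0, 0, 0, 1], [0, 0, 0.1, 0, 0, 0, 1], [0, 0, 0.108, 0, 0, 0, 1], [0, 0, 0.112, 0, 0, 0, 1], [0, 0, 0.114, 0, 0, 0, 1], [0, 0, 0.116, 0, 0, 0, 1], [0, 0, 0.117, 0, 0, 0, 1], [0, 0, 0.117, 0, 0, 0, 1]]]}}

```text
time_s: 27.65
ee_pos: [0.5788, 0.3608, 0.0478]
eef_rot: [3.14, -0.0, 1.862]
force: [-1.4, -2.0, 3.7]
grip_width: 0.0313
grip_force: 25.0
```

Home at 47.8 mm (expected 47.7) with light contact. I'll release, rise and inspect.

Scaled: -220 mm is -0.44, -180 mm is -0.36.

Emit:
{"op": "arm_command", "data": {"plan": [[[0, 0, -0.0004, 0, 0, 0, -0.38], [0, 0, -0.0004, 0, 0, 0, -0.38], [0, 0, -0.0004, 0, 0, 0, -0.38], [0, 0, -0.0004, 0, 0, 0, -0.38], [0, 0, -0.0004, 0, 0, 0, -0.38], [0, 0, -0.03, 0, 0, 0, -0.38], [0, 0, -0.09, 0, 0, 0, -0.38], [0, 0, -0.18, 0, 0, 0, -0.38], [0, 0, -0.27, 0, 0, 0, -0.5], [0, 0, -0.36, 0, 0, 0, -0.6], [0, 0, -0.44, 0, 0, 0, -0.6], [0, 0, -0.44, 0, 0, 0, -0.6]]]}}

```text
time_s: 28.85
ee_pos: [0.5795, 0.3612, 0.2748]
eef_rot: [3.131, -0.002, 1.862]
force: [-0.2, 0.9, 0.1]
grip_width: 0.075
grip_force: 0.0
```

Scaled: -110 mm is -0.22, -90 mm is -0.18.

Emit:
{"op": "arm_command", "data": {"plan": [[[-0.06, -0.09, 0, 0, 0, 0, -0.6], [-0.1, -0.18, 0, 0, 0, 0, -0.6], [-0.12, -0.22, 0, 0, 0, 0, -0.6], [-0.12, -0.22, 0, 0, 0, 0, -0.6], [-0.12, -0.22, 0, 0, 0, 0, -0.6]]]}}

```text
time_s: 29.35
ee_pos: [0.4904, 0.2716, 0.2675]
eef_rot: [3.14, -0.0, 1.861]
force: [-0.4, -0.7, -0.5]
grip_width: 0.0751
grip_force: 0.0
```

```bash
python3 - <<'E'
from h import *
snap("w13");rows([]);p,d,i=load("w13")
p2,d2=cams.camera("top");i2=cams.camera_info("top");p3,d3=cams.camera("side");i3=cams.camera_info("side")
for t,D,I in(("w",d,i),("top",d2,i2),("side",d3,i3)):
    F=cloud(D,I).reshape(-1,3)[D.ravel()>0]*1000
    for n,c,h in(("short",(578.9,361.1),66),("mid",(587.9,299.4),77),("tall",(596.8,238.1),88),("keyed",(605.2,176.6),99)):
        m=F[(np.hypot(F[:,0]-c[0],F[:,1]-c[1])<20)&(F[:,2]<115)]
        z=np.percentile(m[:,2],99) if len(m) else 0;f=F[(np.hypot(F[:,0]-c[0],F[:,1]-c[1])<22)&(F[:,2]>46)&(F[:,2]<58)]
        print(t,n,"top",round(z,1),"expect",h,"at",np.round(m[m[:,2]>z-3].mean(0)[:2],1),len(m))
a=cv2.resize(p[40:340,150:450],(480,480));b=cv2.resize(p3[170:290,260:380],(480,480),interpolation=2)
cv2.imwrite("pics/fin.png",cv2.resize(np.hstack([a,b]),(800,400)))
E
```

```text
now [0.4907 0.272  0.267 ] [ 1.7996e+02 -1.0000e-02  1.0668e+02] q [0.44 0.29 1.4  0.   1.46 0.15] t 29.4 F [-0.1  0.7  0.1]
w short top 67.9 expect 66 at [578.8 360.9] 1426
w mid top 78.7 expect 77 at [587.6 299.1] 1354
w tall top 88.9 expect 88 at [596.9 243.9] 1063
w keyed top 100.0 expect 99 at [604.6 177.6] 1083
top short top 71.1 expect 66 at [576.7 359.4] 343
top mid top 81.0 expect 77 at [588.4 299. ] 312
top tall top 0 expect 88 at [nan nan] 0
top keyed top 0 expect 99 at [nan nan] 0
side short top 66.8 expect 66 at [580.8 363.7] 254
side mid top 78.6 expect 77 at [590.7 301.7] 264
side tall top 87.8 expect 88 at [598.9 240.8] 259
side keyed top 99.3 expect 99 at [606.4 180.4] 237<stdin>:9: RuntimeWarning: Mean of empty slice.
  ret = um.true_divide(
```

View pics/fin.png

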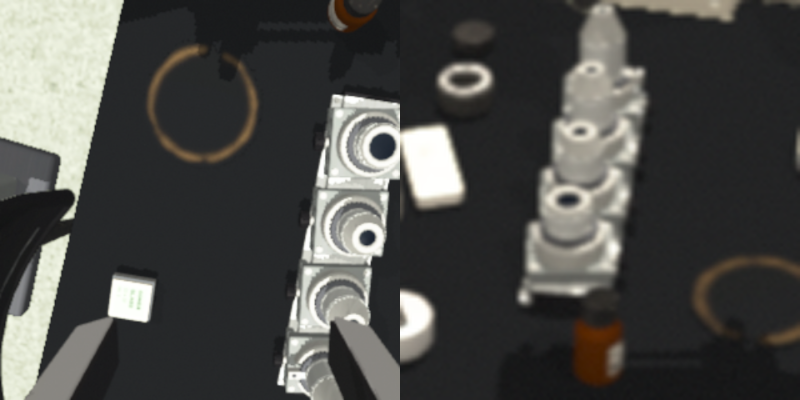

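All four stand upright and fully home in order: short at the left end, then mid, tall and keyed at the notched right end. Their tops match the expected heights. The robot is clear, so I'm handing in.

```bash
python3 -c "
from station import ctrl
print(ctrl.hand_in())"
```

```text
the job is handed in; nothing more can be done
None
```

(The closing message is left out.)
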